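Fit the strainer disc and hold the bayonet cap at its half-turn vent position

ROBOT

A 7-joint arm with a two-finger parallel gripper is mounted at the origin on the work surface. World frame = base frame: x ahead of the robot, y to its left, z up, the work surface at z = 0. Lengths are in m, angles in rad, forces in N, time in s.
With the tool pointing down it reaches from about 0.35 to 0.9 m from the base axis. Payload 8.1 kg.
Tool frame: the origin (TCP) lies midway between the tips of the shut fingers; the grasp point (between the pads) lies 19 mm behind it; z points along the fingers, y is the line along which they close (so a half turn about z gives the same grasp; the last joint's range is limited). The gripper opens to 85 mm and grips with 20 to 120 N. Pads are 22 mm wide; open, the fingers measure 114 mm over their backs; the gripper's body (76 mm by 85 mm) begins 54 mm behind the grasp point. The pads swing forward as they close: fully open they stand 13 mm farther back than shut.
Start: joints at [-1.332, 0.434, 0.025, 1.573, -0.012, 1.134, -0.075], TCP at [0.21, 0.589, 0.231] pointing down, gripper open.
Joint ranges: [-2.62, 2.62], [-0.44, 2.09], [-1.27, 1.32], [0.08, 2.57], [-1.32, 4.46], [0.12, 2], [-2.74, 2.74]. Speed limits (rad/s): [2.22, 2.22, 3.01, 3.01, 3.14, 3.14, 3.14].

INTERFACE

Orientations are given as a unit quaternion [w, x, y, z].
In Python, from workcell import sensors, imaging, manip gives the robot as it stands.
- The arm moves only by the tool jog_arm, never from a script. Its argument "moves" is a list of rows, each a list of 2 entries, a list of its own where there are three numbers: the shift along the world's x, y, z in m, then the turn about the world's z in degrees. In form: [[[x, y, z], turn], ...]. A call has 1 to 12 rows; each row shifts and turns the commanded pose from where the row before left it; what a row does not reach is not made up. A row lasts 1/12 s, in which the tool goes at most 41.7 mm and 7.16 degrees, less where a joint would pass 70% of its speed; a pose out of reach is approached as far as the arm can. A call with a gripper value outside its range is refused whole. "hand" is the opening, from 0 (shut) to 1 (fully open), set as the call begins (left out, the last holds). The fingers move at their own pace and stop on an object; "grip_force" is the grip in N (left out, the last holds). Time passes only in rows, so rows that do not move let the fingers close. It gives the time, the measured TCP pose, the force, the opening and the grip force at its end, in the units of the state.
- sensors.observe(): the state, without advancing time (a new reading comes with each control period).
- imaging.snapshot(name): name is "scene" or "top" or "wrist"; returns (picture, depth): 480x640x3 uint8, blue, green, red; 480x640 float32, m along the optical axis (not along the pixel's ray), 0 where there is no reading.
- imaging.get_calibration(name): a dict with "fx", "fy", "cx", "cy" (pixels), "xyz" and "attitude" of the camera in the world. Camera axes: x right, y down, z forward; pixel columns grow to the right and rows downward; lengths in m; the calibration is good to about 2 mm. A picture is of the moment at which its call begins: read the wrist's pose just before it. get_calibration takes no time and is no camera call; for the wrist camera it gives the pose at the moment of the call.
- manip.sign_off(): hands the job in; it is judged then, once.
The state is a dict: "clock": time; "joints": joint angles; "joint_vel": joint speeds; "joint_torque": joint torques, N m; "position": TCP position; "tcp_rot": TCP orientation; "contact_force": force on the tool from outside, world axes, zero at the start; "torque": the same for the moment, N m; "width": opening from 0.0 (shut) to 1.0 (fully open); "grip_force": force on a finger pad.
Only numpy, scipy, OpenCV 4.12 (cv2) and the standard library are available. Lean on these libraries where they do the work, as an engineer would, in place of code of your own. Each camera call takes 0.05 s, during which the arm holds its last target. There are 200 camera calls.

TASK

Refit the washing machine's lint strainer: lay the small steel strainer disc flat in its round seat on top of the housing's neck and let go of it, then push the blue bayonet cap straight down over the neck until it is fully home on the black collar, with its white ears between the collar's pins. Turn the cap clockwise (seen from above) half-way to its lock, so that its white pointers stand at the orange marks, without letting it go on to the lock click at the red marks. Finish while still gripping the cap and holding it there against its return spring, and leave the other things on the table where they are.

Things in the scene. Friction and masses are not known exactly. Their poses are not given: they have to be found in the camera images.
- disc: Loose stainless strainer disc to be fitted: 42 mm diameter, 6 mm thick, lower edge chamfered 2 mm, with an upright round red knob (14 mm diameter, 16 mm tall) in the middle; 22 mm tall overall, about 0.05 kg. Flat on the table, knob up. Origin: centre of underside; z up. A larger yellow disc lies about 14 cm away; which is nearer the robot varies.
- seat (a point): Centre of the floor of the round disc seat in the top of the neck, 39 mm above the table: a recess 44.5 mm in diameter, 5 mm deep; the neck's rim is 44 mm above the table. The seated disc's top stands 1 mm above the rim and its knob ends 61 mm above the table. Axes as housing.
- housing: Fixed strainer housing: round grey deck, 132 mm diameter, 24 mm high, hose stub on its +x side; on it an aluminium neck, 52 mm diameter, 44 mm high from the table. Marks on the deck 59 mm from the axis, each on both sides: white at +x and -x (insert), orange 0.73 rad clockwise of white (half-turn), red 1.43 rad (locked). Origin: centre of underside on the table; z up; yaw varies.
- collar (a joint): Turn of the black collar round the neck, rad, clockwise seen from above: 0 at rest (insert), 0.70 half-turn, 1.40 locked (end stop). A return spring always drives it back to 0 (0.06 N m at 0, 0.15 N m at 0.70), so it must be held. Turned by the cap's ears with about 0.05 rad of play: the cap then stands 0.05 rad further. Click pins resist from about 0.9 rad; the lock click comes after 1.2.
- collar_axis (a point): Point on the neck's axis at the height of the collar's top face, 30 mm above the table: the cap's origin lies here when it is fully home. Axes as housing.
- cap: Loose blue bayonet cap, 0.1 to 0.2 kg, a cup open underneath: 80 mm diameter, 42 mm high, inside 70 mm wide and 36 mm deep. At its +x and -x, at the lower edge: lugs inside (12 mm wide, 6 mm high, inner faces 28.5 mm from the axis) and white ears outside (10 mm wide, 8 mm high, to 51 mm from the axis). Either end fits either slot. Stands upright on the table. Origin: centre of lower edge; z up.
- slot (a point): Middle of the +x one of two 17 mm wide slots (the other across the axis) in the bayonet ledge round the neck's top, 30 mm from the axis, 44 mm above the table. The ledge is 66 mm in diameter, 38 to 44 mm above the table. The cap's lugs pass down through the slots with about 2 mm to spare each way and then turn under the ledge with 2 mm of height to spare.
- half_mark (a point): One of the two orange half-turn marks on the housing's deck, 59 mm from the axis (the other lies across the axis). Between orange and red, black blocks 55 mm from the axis and 40 mm high carry sprung pins that click when the cap locks.
- pins (a point): Top of the middle of one pair of upright steel pins on the collar (6 mm thick, round-headed, 40 mm above the table, 45.5 mm from the axis, 15 mm gap between the pins); another pair stands across the axis. With the collar at 0 the pairs are at the housing's +x and -x. The cap's ears drop between them, so turning the cap turns the collar.
- cap_grip (a point): Middle of the upright grip bar on top of the cap, 60 mm above the cap's origin. The bar lies along the cap's x: 62 mm long, 14 mm thick (y), from 42 to 70 mm above the cap's origin. Axes as cap. Pinch it across y.
- spare: Bystander: yellow spare disc, 58 mm in diameter, same shape with a yellow knob; too large for the seat. Origin: centre of its underside.
- detergent: Bystander: white detergent bottle, 68 mm in diameter, 190 mm high. Origin: centre of its underside.
- screwdriver: Bystander: screwdriver lying to the robot's right. Origin on the table under the tool.
- brush: Bystander: brush lying at the far left. Origin on the table under the tool.
- hose_collar: Bystander: steel ring, 60 mm in diameter, 14 mm high. Origin: centre of its underside.
- mug: Bystander: white mug, 80 mm in diameter, 85 mm high. Origin: centre of its underside.
- tin: Bystander: closed tin, 70 mm in diameter, 60 mm high. Origin: centre of its underside.
Things that resemble listed ones, but are neither listed nor needed, are in the scene too. What is shaped like the disc but green or purple is not meant.

How it is judged:
On the way, in this order (a step that is already met when the one before it is completed fails the run):
1. the disc lies in its seat, released (horizontal distance between disc and seat below 0.003 m and z of disc in the frame of seat below 0.002 m and angle between disc's own z axis and vertical below 0.06 rad and contact force between the fingers and disc below 0.1 N), for 0.2 s.
2. the cap is home over the neck at the insert position (horizontal distance between cap and collar_axis below 0.005 m and z of cap in the frame of collar_axis below 0.003 m and angle between cap's own z axis and vertical below 0.08 rad and value of joint collar below 0.3 rad), for 0.1 s.
3. the cap has turned the collar half-way to the lock (horizontal distance between cap and collar_axis below 0.005 m and z of cap in the frame of collar_axis below 0.003 m and angle between cap's own z axis and vertical below 0.08 rad and value of joint collar between 0.56 and 0.84 rad), for 0.3 s.
At the end, for the whole second after the job is handed in: The gripper still grips the cap (over 2 N), which is home on the collar (within 3 mm in height, 5 mm sideways, upright) and holds the collar between 0.56 and 0.84 rad (half-turn is 0.70); the steel disc lies flat in its seat (within 3 mm sideways, 2 mm in height) (all of step 3 and horizontal distance between disc and seat below 0.003 m and z of disc in the frame of seat below 0.002 m and angle between disc's own z axis and vertical below 0.06 rad and contact force between the fingers and cap above 2 N); the arm keeps its last pose, push and grip.
It fails at once if the cap is turned on to the lock click (value of joint collar above 1.2 rad).
It fails at once if one of the other things (spare disc, detergent bottle, screwdriver, brush, hose collar, mug, tin) is pushed aside by over 4 cm (distance of any of spare, detergent, screwdriver, brush, hose_collar, mug, tin from where it was at the start of the episode above 0.04 m).
It also fails if it takes over 54 s, if anything falls off the work surface, if the arm or the gripper's body presses on something with over 40 N, if the wrist force passes 120 N, or if a joint passes its speed limit or range.

## Working session

There is one attempt and no reset: what is moved stays moved. The work goes in short steps, Python scripts to look and compute and a tool call to move; the robot and the scene stay as the last step left them, time stands still between calls to the robot, and variables do not carry over. Pictures are saved under pics/ and viewed, at most 10 in all, crops included, and the job is handed in when it is done.

Besides the shell and the picture viewer there is one more tool, called after "Request:" as a command line: name --argument value ..., lists and objects as JSON in quotes. jog_arm: Moves the arm, as the interface text tells. Its arguments: {"type":"object","properties":{"moves":{"type":"array"},"hand":{"type":"number"},"grip_force":{"type":"number"}},"required":["moves"]}

```bash
mkdir -p pics; cat > h.py <<'E'
import numpy as np, cv2
from scipy.spatial.transform import Rotation as R
from workcell import sensors, imaging, manip
def cal(n):
    c=imaging.get_calibration(n); q=c["attitude"]
    M=R.from_quat([q[1],q[2],q[3],q[0]]).as_matrix() if np.size(q)==4 else np.array(q)
    return c,M,np.array(c["xyz"])
def pts(c,M,t,d):
    v,u=np.mgrid[:480,:640]
    P=np.stack([(u-c["cx"])/c["fx"]*d,(v-c["cy"])/c["fy"]*d,d],-1)
    return P@M.T+t
def onz(c,M,t,u,v,z):
    r=M@np.array([(u-c["cx"])/c["fx"],(v-c["cy"])/c["fy"],1]); return t+r*(z-t[2])/r[2]
E
python3 - <<'E'
from h import *
print(sensors.observe())
for n in("top","scene"):
    c,M,t=cal(n); p,d=imaging.snapshot(n); print(n,c)
    cv2.imwrite(f"pics/{n}.png",p); np.savez(f"{n}.npz",p=p,d=d,P=pts(c,M,t,d))
E
```

```text
{'clock': 0.0, 'joints': array([-1.3315767 ,  0.43525317,  0.02493084,  1.57412254, -0.01158216,
        1.13400205, -0.07507911]), 'joint_vel': array([-4.34375981e-04, -6.16446573e-05,  3.97341239e-04, -4.60653841e-04,
        9.20809944e-05,  1.20371389e-03, -1.12860373e-04]), 'joint_torque': array([-4.54442534e-05, -6.70463562e+01,  1.02562342e+00, -3.16213846e+01,
        1.57693180e-02,  1.24296526e-02,  5.57350305e-06]), 'position': array([0.20936332, 0.58833512, 0.2304969 ]), 'tcp_rot': array([-6.63875556e-05,  1.70080599e-01,  9.85429813e-01, -8.17593900e-04]), 'contact_force': array([-0.40665043,  1.54301062, -0.09666959]), 'torque': array([-0.05801296, -0.00905908,  0.05755104]), 'grip_force': 0.0, 'width': 1.0018905789953523}
top {'fx': 578.5564862202827, 'fy': 578.5564862202827, 'cx': 317.1580545536869, 'cy': 242.51751502023194, 'xyz': array([0.40577744, 0.00404617, 1.66205263]), 'attitude': array([-0.04183378,  0.71356609, -0.69795817,  0.04390631])}
scene {'fx': 468.61511490129607, 'fy': 468.61511490129607, 'cx': 316.0467156571431, 'cy': 240.38276517130168, 'xyz': array([1.27667535, 0.22965847, 0.82171226]), 'attitude': array([-0.22181117,  0.54388414,  0.75302018, -0.29656443])}
```

View pics/top.png

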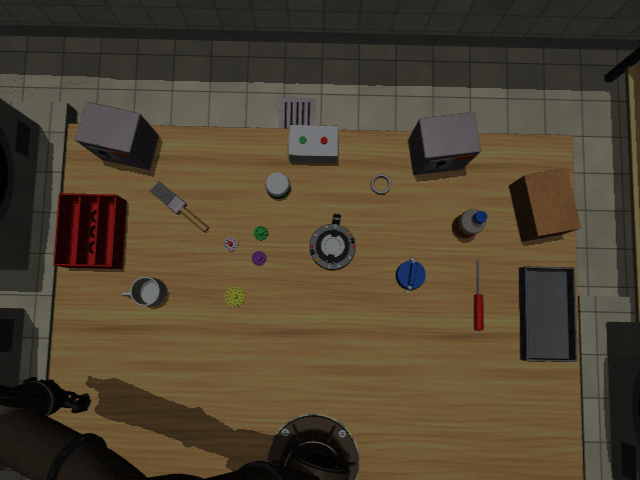

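The top view shows the steel disc with its red knob at (231,244), green and purple decoys to its right, the yellow spare at (235,296), the housing at (332,246) and the cap at (411,275).

```bash
python3 - <<'E'
from h import *
z=np.load("top.npz");p,P=z["p"],z["P"]
a=p[205:315,210:350];b=p[205:315,360:450]
def up(x,k):return cv2.resize(np.clip(x*1.8,0,255).astype(np.uint8),None,fx=k,fy=k,interpolation=cv2.INTER_CUBIC)
cv2.imwrite("pics/c1.png",np.vstack([np.hstack([up(p[215:275,300:364],6),up(p[245:305,379:443],6)])]))
c,M,t=cal("top")
for n,u,v,h in(("disc",231,244,.022),("housing",332,246,.044),("cap",411,275,.07)):
    print(n,onz(c,M,t,u,v,h), P[v,u])
for n,(u0,u1,v0,v1),lo,hi in(("disc",(220,242,233,255),.003,.03),("neck",(305,360,218,275),.041,.05),("deck",(305,360,218,275),.018,.028),("cap",(390,432,252,298),.037,.047),("bar",(390,432,252,298),.06,.08)):
    Q=P[v0:v1,u0:u1].reshape(-1,3);Q=Q[(Q[:,2]>lo)&(Q[:,2]<hi)]
    w,V=np.linalg.eigh(np.cov(Q[:,:2].T));print(n,len(Q),Q.mean(0),Q.min(0),Q.max(0),np.degrees(np.arctan2(V[1,1],V[0,1])))
E
```

```text
disc [0.59602834 0.24708223 0.022     ] [0.59587043 0.24688051 0.02336122]
housing [ 0.59416401 -0.04053693  0.044     ] [ 0.59483614 -0.04069599  0.03822707]
cap [ 0.5155814  -0.25896287  0.07      ] [ 0.51575803 -0.25938593  0.06743916]
disc 169 [0.59797841 0.25063285 0.00880545] [0.56838264 0.22007017 0.00300731] [0.63006139 0.28186757 0.0269155 ] 124.62423465827437
neck 222 [ 0.5961677  -0.04313283  0.04428371] [ 0.54936261 -0.10229337  0.04100281] [0.63963773 0.01542645 0.04961637] 103.5662335391144
deck 808 [ 0.59782657 -0.04268197  0.02350371] [ 0.53086684 -0.10705062  0.01801198] [0.67879291 0.02190037 0.02799503] 178.71977193356773
cap 386 [ 0.51861538 -0.26357454  0.04171919] [ 0.48084249 -0.30378861  0.03704981] [ 0.56012052 -0.22469408  0.04696392] 85.82164701230471
bar 123 [ 0.52034674 -0.26464227  0.06803724] [ 0.49082328 -0.27536831  0.06002891] [ 0.54969217 -0.25441468  0.07973071] 172.03262818953004
```

View pics/c1.png

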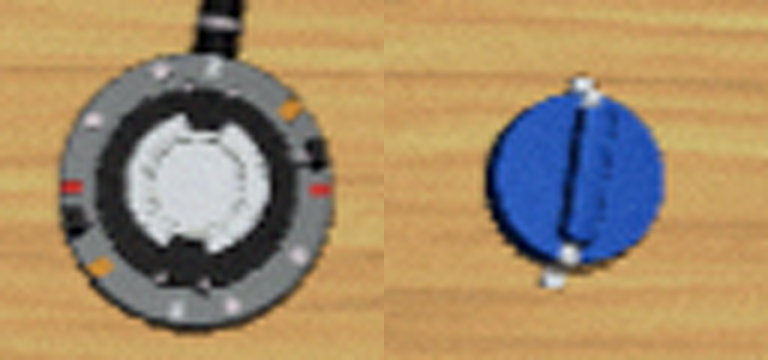

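The crop shows the housing's white marks at (214,68) and (177,308), so its +x points about -8° in world. The cap's bar and ears also lie at about -8°. Next I move over the disc.

Request:
jog_arm --moves '[[[0.03,-0.026,0],1],[[0.03,-0.026,0],1],[[0.03,-0.026,0],1],[[0.03,-0.026,0],1],[[0.03,-0.026,0],1],[[0.03,-0.026,0],1],[[0.03,-0.026,0],1],[[0.03,-0.026,0],1],[[0.03,-0.026,0],1],[[0.03,-0.026,0],1],[[0.03,-0.026,0],1],[[0.03,-0.026,0],1]]' --hand 0.5

```text
clock: 1.1
position: [0.5705, 0.2752, 0.231]
tcp_rot: [-0.0, 0.066, 0.998, -0.0]
contact_force: [1.0, 1.2, 0.9]
width: 0.498
grip_force: 0.0
```

Request:
jog_arm --moves '[[[0.02,-0.02,-0.01],0],[[0,0,-0.01],0],[[0,0,0],0],[[0,0,0],0]]'

```text
clock: 1.43
position: [0.5884, 0.2573, 0.2104]
tcp_rot: [-0.001, 0.066, 0.998, -0.0]
contact_force: [0.3, -0.0, -0.6]
width: 0.498
grip_force: 0.0
```

```bash
python3 - <<'E'
from h import *
s=sensors.observe();print(s["clock"],s["position"],s["tcp_rot"],s["joints"],s["contact_force"])
c,M,t=cal("wrist"); p,d=imaging.snapshot("wrist"); print(c)
cv2.imwrite("pics/w1.png",p); np.savez("w1.npz",p=p,d=d,P=pts(c,M,t,d))
E
```

```text
1.4333 [0.58838263 0.25732439 0.21038334] [-1.23031043e-03  6.60041994e-02  9.97818563e-01 -2.15760191e-04] [-0.57223801  0.47971117  0.1159176   1.55865228 -0.06064584  1.10905505
  0.99655628] [ 0.25716592 -0.01513484 -0.60825918]
{'fx': 408.31584204023954, 'fy': 408.31584204023954, 'cx': 316.3202196538556, 'cy': 237.4043601588302, 'xyz': array([0.50925302, 0.26622277, 0.35300888]), 'attitude': array([0.11933153, 0.74241447, 0.65097135, 0.10400502])}
```

View pics/w1.png

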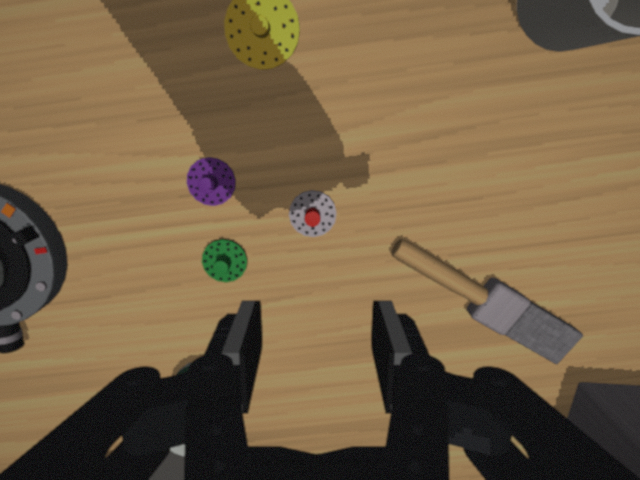

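The disc's rim is centred at about (313,213) with its red knob at (312,217). The purple and green decoys are at (211,181) and (224,260). Now I fit the knob and rim numerically.

```bash
python3 - <<'E'
from h import *
c,M,t=cal("wrist");z=np.load("w1.npz");p,P=z["p"].astype(int),z["P"]
b,g,r=p[...,0],p[...,1],p[...,2]
m=(r>120)&(g<70)&(b<70); m[:190]=0;m[245:]=0;m[:,:285]=0;m[:,345:]=0
n,l,s,ce=cv2.connectedComponentsWithStats(m.astype(np.uint8));i=1+np.argmax(s[1:,4]);print("knob px",s[i],ce[i])
v,u=np.where(l==i);print("top",onz(c,M,t,*ce[i],.020)[:2], "depth",np.median(P[v,u],axis=0))
sat=p.max(2)-p.min(2)
w=(sat<45)&(p.max(2)>100);w[:180]=0;w[245:]=0;w[:,:280]=0;w[:,345:]=0
w=cv2.morphologyEx(w.astype(np.uint8),cv2.MORPH_CLOSE,np.ones((9,9)))
k=max(cv2.findContours(w,0,1)[0],key=cv2.contourArea);e=cv2.fitEllipse(cv2.convexHull(k));print(e,onz(c,M,t,*e[0],.005))
E
```

```text
knob px [305 212  15  15 173] [312.05780347 218.42774566]
top [0.60105296 0.25127223] depth [0.6000303  0.25021529 0.02196888]
((309.8606262207031, 203.64810180664062), (56.925724029541016, 65.31491088867188), 162.86912536621094) [0.5916381  0.25044211 0.005     ]
```

Request:
jog_arm --moves '[[[0.006,-0.0035,-0.03],0],[[0.006,-0.003,-0.035],0],[[0,0,-0.035],0],[[0,0,-0.035],0],[[0,0,-0.03],0],[[0,0,-0.02],0],[[0,0,-0.01],0],[[0,0,-0.005],0],[[0,0,0],0],[[0,0,0],0]]'

```text
clock: 2.32
position: [0.6022, 0.2514, 0.0128]
tcp_rot: [0.001, 0.066, 0.998, 0.001]
contact_force: [-0.1, 0.5, 0.9]
width: 0.502
grip_force: 0.0
```

Request:
jog_arm --moves '[[[0,0,0],0],[[0,0,0],0],[[0,0,0],0],[[0,0,0],0],[[0,0,0],0],[[0,0,0],0],[[0,0,0],0],[[0,0,0],0]]' --hand 0 --grip_force 30

```text
clock: 2.98
position: [0.6023, 0.2507, 0.0128]
tcp_rot: [0.001, 0.066, 0.998, 0.001]
contact_force: [-2.0, -0.7, 6.9]
width: 0.14
grip_force: 29.2
```

Request:
jog_arm --moves '[[[0,0,0.02],0],[[0,0,0.03],0],[[0,0,0.03],0],[[0,0,0.02],0],[[0,0,0.0],0],[[0,0,0.0],0]]'

```text
clock: 3.48
position: [0.6025, 0.2507, 0.1132]
tcp_rot: [0.001, 0.066, 0.998, 0.001]
contact_force: [-0.2, -0.2, -0.5]
width: 0.143
grip_force: 29.3
```

```bash
python3 - <<'E'
from h import *
s=sensors.observe();print(s["clock"],s["position"],s["tcp_rot"],s["contact_force"])
p,d=imaging.snapshot("wrist")
np.savez("w2.npz",p=p,d=d)
cv2.imwrite("pics/w2.png",cv2.resize(p[200:400,200:440],None,fx=3,fy=3))
E
```

```text
3.4833 [0.60246437 0.25072681 0.11316938] [1.46524279e-03 6.62493151e-02 9.97801606e-01 9.14288129e-04] [-0.21308773 -0.22562697 -0.54835818]
```

View pics/w2.png

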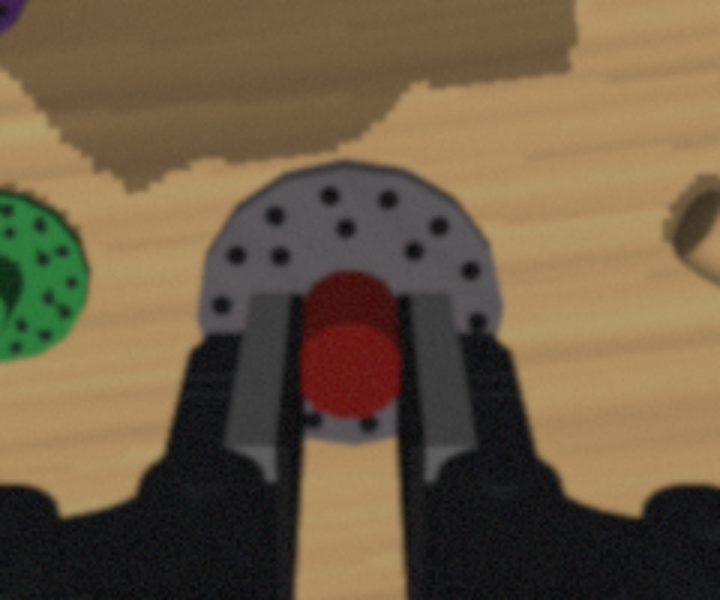

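The disc hangs level from the knob, between the pads. In full-image pixels its rim centre is about (317,300) and its knob top (317,323).

```bash
python3 - <<'E'
from h import *
c,M,t=cal("wrist");z=np.load("w2.npz");P=pts(c,M,t,z["d"]);s=sensors.observe()["position"]
print(s,t)
a=onz(c,M,t,317,323.3,.1224);print("knob",a-s)
A=[onz(c,M,t,u,v,.1064) for u,v in((267.7,300),(366.7,300),(317,253.3),(317,347.7))]
print("rim",(A[0]+A[1])/2-s,(A[2]+A[3])/2-s,np.linalg.norm(A[0]-A[1]),np.linalg.norm(A[2]-A[3]))
print(P[323,317],P[270,310],P[270,325])
E
```

```text
[0.60151212 0.25032303 0.11168654] [0.52193565 0.25916446 0.25409951]
knob [-0.00334366 -0.00096661  0.01071346]
rim [-0.00458445 -0.00069193 -0.00528654] [-0.00352634 -0.00091311 -0.00528654] 0.039764523537583495 0.04220806666688837
[0.59841811 0.24932469 0.12175494] [0.58382715 0.24850355 0.105915  ] [0.58545731 0.25427972 0.10389024]
```

Request:
jog_arm --moves '[[[0,-0.015,0.02],0],[[0,-0.025,0.025],0],[[0,-0.035,0.025],0],[[0,-0.04,0],0],[[0,-0.04,0],0],[[0,-0.04,0],0],[[0,-0.04,0],0],[[0,-0.035,0],0],[[0,-0.02,0],0],[[0,0,0],0],[[0,0,0],0],[[0,0,0],0]]'

```text
clock: 4.53
position: [0.601, -0.0375, 0.1795]
tcp_rot: [-0.001, 0.066, 0.998, 0.0]
contact_force: [0.8, 0.3, -1.0]
width: 0.135
grip_force: 29.3
```

```bash
python3 - <<'E'
from h import *
s=sensors.observe();print(s["clock"],s["position"],s["tcp_rot"],s["contact_force"])
c,M,t=cal("wrist");print(t)
p,d=imaging.snapshot("wrist")
np.savez("w3.npz",p=p,d=d,M=M,t=t,P=pts(c,M,t,d))
cv2.imwrite("pics/w3.png",p)
E
```

```text
4.5333 [ 0.60097409 -0.03754283  0.17947975] [-9.22069419e-04  6.58585601e-02  9.97828491e-01  3.18527091e-04] [ 0.75994846  0.28231387 -0.98834667]
[ 0.5217529  -0.02880929  0.32208758]
```

View pics/w3.png

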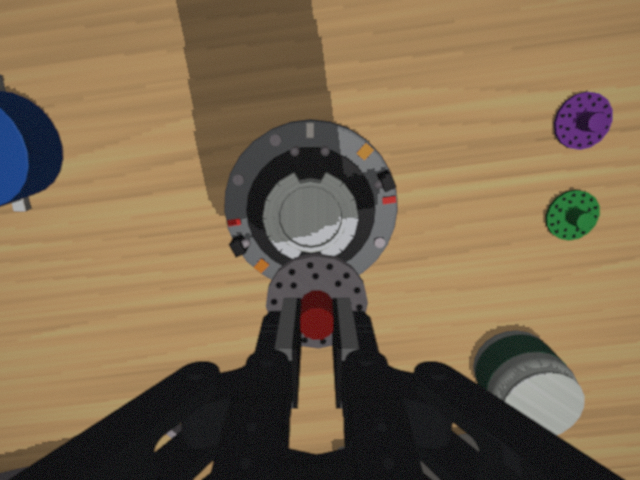

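The housing is partly shadowed. The seat circle is near (311,214), the white mark at (310,130) and the orange marks at (366,151) and (262,266). I zoom in on it.

```bash
python3 - <<'E'
from h import *
p=np.load("w3.npz")["p"][118:268,220:402]
g=(255*(p/255.)**.6).astype(np.uint8)
cv2.imwrite("pics/c3.png",cv2.resize(g,None,fx=4,fy=4,interpolation=cv2.INTER_CUBIC))
E
```

```text
(no output)
```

View pics/c3.png

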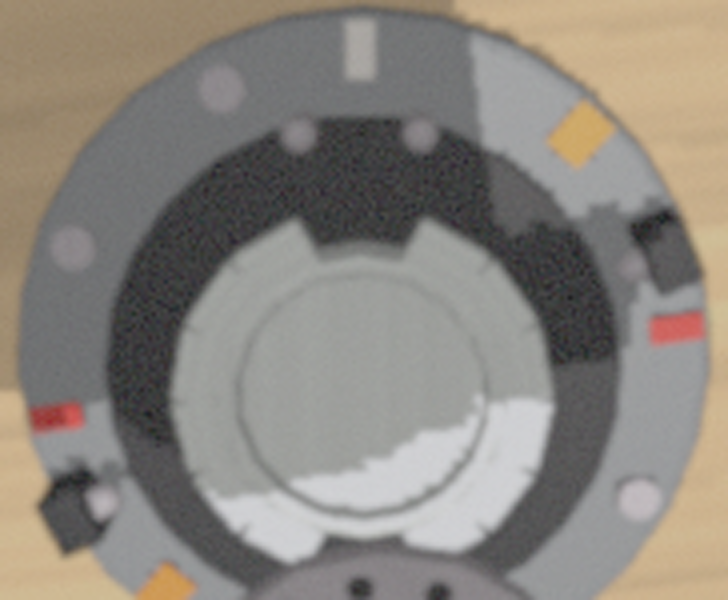

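```bash
python3 - <<'E'
from h import *
c=imaging.get_calibration("wrist");z=np.load("w3.npz");M,t,P=z["M"],z["t"],z["P"]
f=lambda x,y,h:onz(c,M,t,220+(x+.5)/4-.5,118+(y+.5)/4-.5,h)[:2]
l,r,a,b=f(235,394,.044),f(488,394,.044),f(361,272,.044),f(361,517,.044)
print("seat",(l+r)/2,(a+b)/2,np.linalg.norm(l-r),np.linalg.norm(a-b))
l,r=f(172,394,.044),f(552,394,.044);print("ledge",(l+r)/2,np.linalg.norm(l-r))
o1,o2,r1,r2,w=f(582,133,.024),f(166,585,.024),f(677,328,.024),f(57,415,.024),f(361,50,.024)
for q in((o1,o2),(r1,r2)):
    d=q[1]-q[0];print("marks mid",(q[0]+q[1])/2,np.linalg.norm(d),np.degrees(np.arctan2(d[1],d[0])))
C=(r1+r2)/2;d=C-w;print("white",np.linalg.norm(d),np.degrees(np.arctan2(d[1],d[0])))
n1,n2=f(297,137,.04),f(420,137,.04);d=C-(n1+n2)/2;print("pins",np.linalg.norm(n1-n2),np.linalg.norm(d),np.degrees(np.arctan2(d[1],d[0])))
# cap bar partially visible? disc
a=onz(c,M,t,317,253.3,.1795-.0068);b=onz(c,M,t,317,347.7,.1795-.0068);print("disc",(a+b)/2,np.linalg.norm(a-b), "knob",onz(c,M,t,317,323.3,.1795+.0092))
print("now",t,sensors.observe()["position"])
E
```

```text
seat [ 0.59641359 -0.0430694 ] [ 0.5970312  -0.04324317] 0.044591209358740926 0.04473536160897892
ledge [ 0.59642516 -0.04298152] 0.06697494857206727
marks mid [ 0.59705367 -0.04283426] 0.11738758993130095 -49.416658235276685
marks mid [ 0.59758406 -0.04298088] 0.11789738865467905 -89.27945983077163
white 0.058668891698735216 -7.168135545358946
pins 0.020923448222641073 0.045316623941733025 -6.74791276282407
disc [ 0.59820619 -0.03856215  0.1727    ] 0.04258117277553787 knob [ 0.59853097 -0.0386339   0.1887    ]
now [ 0.5217529  -0.02880929  0.32208758] [ 0.60116041 -0.03689273  0.17967337]
```

Request:
jog_arm --moves '[[[-0.001,-0.0045,-0.025],0],[[0,0,-0.03],0],[[0,0,-0.03],0],[[0,0,-0.02],0],[[0,0,-0.01],0],[[0,0,0],0],[[0,0,0],0],[[0,0,0],0]]'

```text
clock: 5.25
position: [0.6017, -0.0426, 0.0669]
tcp_rot: [0.001, 0.066, 0.998, 0.0]
contact_force: [0.5, -1.0, 0.2]
width: 0.139
grip_force: 29.3
```

```bash
python3 - <<'E'
from h import *
for i in range(3):
    s=sensors.observe();c,M,t=cal("wrist");p,d=imaging.snapshot("wrist");print(s["position"],t,s["contact_force"])
np.savez("w4.npz",p=p,d=d,M=M,t=t)
g=(255*(p[180:360,200:440]/255.)**.6).astype(np.uint8)
cv2.imwrite("pics/c4.png",cv2.resize(g,None,fx=3.3333,fy=3.3333,interpolation=cv2.INTER_CUBIC))
E
```

```text
[ 0.60166217 -0.04255676  0.06691168] [ 0.52183624 -0.03376813  0.20917973] [ 0.49773796 -0.99963341  0.19010683]
[ 0.60173777 -0.04273907  0.06711257] [ 0.52187473 -0.03392197  0.20935093] [-0.65406603  0.26099889 -0.9337663 ]
[ 0.6016788  -0.04286968  0.0671093 ] [ 0.52179695 -0.03402985  0.20933751] [ 0.73074565 -1.40381988 -0.39697987]
```

View pics/c4.png

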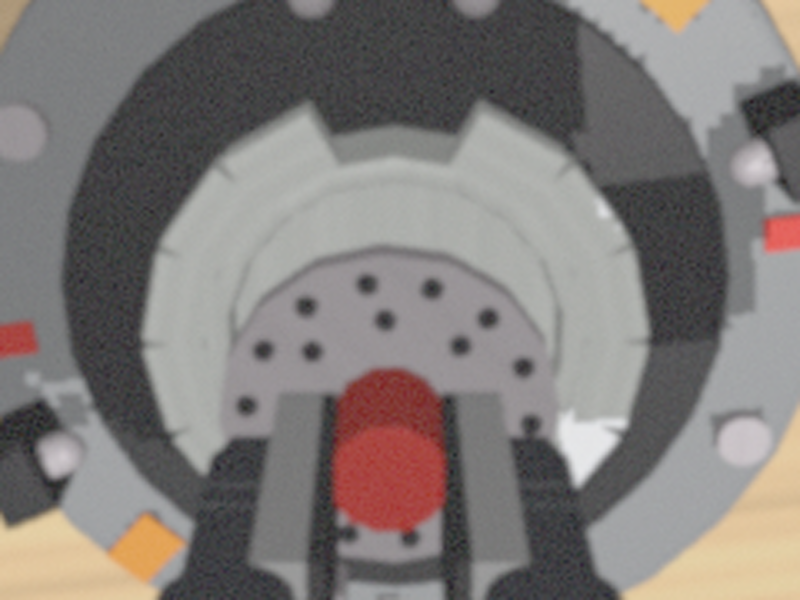

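The disc hangs just above the seat. In the crop its rim top edge is at y=248, bottom about 562. The ledge's left and right edges are at x=143 and 650, and the seat's top edge at y=183.

```bash
python3 - <<'E'
from h import *
c=imaging.get_calibration("wrist");z=np.load("w4.npz");M,t=z["M"],z["t"]
k=3.33333
f=lambda x,y,h:onz(c,M,t,200+(x+.5)/k-.5,180+(y+.5)/k-.5,h)[:2]
h=.0670-.0068
a,b=f(386,248,h),f(388,562,h);print("disc",(a+b)/2,np.linalg.norm(a-b));l,r=f(222,425,h),f(556,415,h);print((l+r)/2,np.linalg.norm(l-r))
print("knob",f(389,479,.067+.0092))
s1=f(390,183,.044);print("seat top edge -> centre x",s1+[.02225,0]); l,r=f(143,340,.044),f(650,340,.044);print("ledge",(l+r)/2,np.linalg.norm(l-r))
r1,r2=f(785,232,.024),f(10,340,.024);print("red x",r1,r2,"ledge")
E
```

```text
disc [ 0.59920369 -0.04445151] 0.042667793407255766
[ 0.60039611 -0.04439391] 0.04090340658785387
knob [ 0.59921654 -0.04421601]
seat top edge -> centre x [ 0.59766103 -0.04093602]
ledge [ 0.59729156 -0.04294666] 0.06739187519781008
red x [0.59680972 0.01403898] [ 0.59888041 -0.10111638] ledge
```

Request:
jog_arm --moves '[[[-0.002,0.001,0],0],[[0,0,-0.004],0],[[0,0,-0.003],0],[[0,0,-0.002],0],[[0,0,0],0],[[0,0,0],0]]'

```text
clock: 5.9
position: [0.5984, -0.0422, 0.0563]
tcp_rot: [-0.0, 0.066, 0.998, -0.0]
contact_force: [0.3, -1.1, -1.1]
width: 0.142
grip_force: 29.3
```

Request:
jog_arm --moves '[[[0,0,-0.001],0],[[0,0,-0.001],0],[[0,0,-0.001],0],[[0,0,-0.001],0],[[0,0,-0.001],0],[[0,0,0],0],[[0,0,0],0]]'

```text
clock: 6.48
position: [0.599, -0.042, 0.0518]
tcp_rot: [0.0, 0.066, 0.998, 0.0]
contact_force: [1.8, 0.7, 2.0]
width: 0.141
grip_force: 29.7
```

Request:
jog_arm --moves '[[[0,0,-0.001],0],[[0,0,0],0],[[0,0,0],0]]'

```text
clock: 6.73
position: [0.5991, -0.042, 0.0517]
tcp_rot: [0.001, 0.066, 0.998, 0.0]
contact_force: [-1.5, 0.7, 12.9]
width: 0.143
grip_force: 30.7
```

Request:
jog_arm --moves '[[[0,0,0],0],[[0,0,0],0],[[0,0,0],0],[[0,0,0],0],[[0,0,0.02],0],[[0,0,0.03],0],[[0,0,0.03],0],[[0,0,0.03],0],[[0,0,0.02],0],[[0,0,0.0],0],[[0,0,0.0],0],[[0,0,0.0],0]]' --hand 0.5

```text
clock: 7.73
position: [0.5979, -0.042, 0.1797]
tcp_rot: [-0.001, 0.066, 0.998, -0.0]
contact_force: [0.4, -0.3, -1.0]
width: 0.503
grip_force: 0.0
```

```bash
python3 - <<'E'
from h import *
s=sensors.observe();c,M,t=cal("wrist");p,d=imaging.snapshot("wrist");print(s["clock"],s["position"],t)
np.savez("w5.npz",p=p,d=d,M=M,t=t)
g=(255*(p[118:268,220:420]/255.)**.6).astype(np.uint8)
cv2.imwrite("pics/c5.png",cv2.resize(g,None,fx=4,fy=4,interpolation=cv2.INTER_CUBIC))
P=pts(c,M,t,d);Q=P[118:300,220:420].reshape(-1,3)
R0=np.hypot(Q[:,0]-.597,Q[:,1]+.043)
m=(R0>.009)&(R0<.018);A=np.c_[Q[m,:2]-[.597,-.043],np.ones(m.sum())];print("disc plane",np.linalg.lstsq(A,Q[m,2],rcond=None)[0])
m=(R0>.0235)&(R0<.0255);print("rim z",np.median(Q[m,2]));m=R0<.005;print("knob",np.median(Q[m,2]))
E
```

```text
7.7333 [ 0.59785567 -0.04196776  0.17965986] [ 0.51859012 -0.03311635  0.3222318 ]
disc plane [-0.00075128 -0.00119526  0.04495845]
rim z 0.04374641592213474
knob 0.0608836183315179
```

View pics/c5.png

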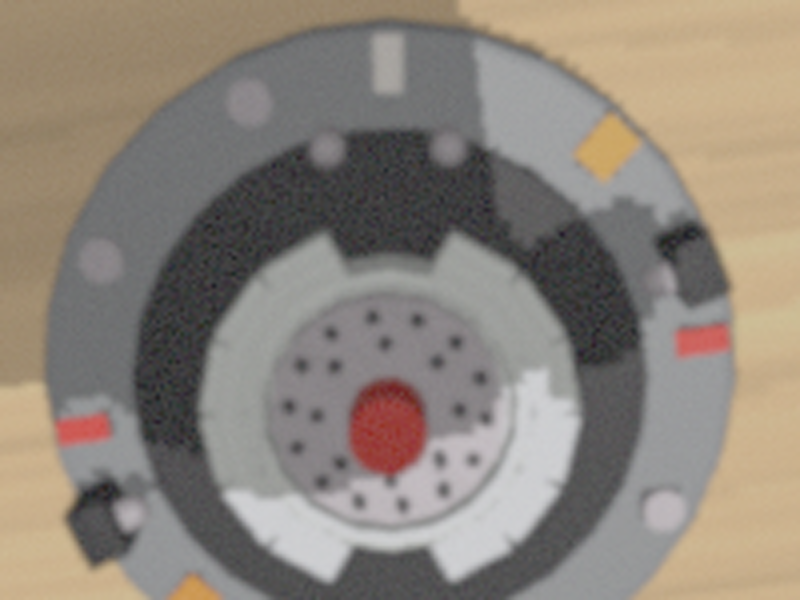

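The disc is seated: top plane level at 45.0 mm, knob top at 60.9 mm, rim at 43.7 mm. Next I go to the cap.

Request:
jog_arm --moves '[[[-0.006,-0.02,0],0],[[-0.01,-0.03,0],0],[[-0.012,-0.034,0],0],[[-0.012,-0.034,0],0],[[-0.012,-0.034,0],0],[[-0.012,-0.034,0],0],[[-0.008,-0.022,0],0],[[-0.006,-0.014,0],0],[[0,0,0],0],[[0,0,0],0],[[0,0,0],0]]'

```text
clock: 8.7
position: [0.5206, -0.2626, 0.1796]
tcp_rot: [-0.001, 0.066, 0.998, 0.001]
contact_force: [0.6, -0.3, -0.6]
width: 0.499
grip_force: 0.0
```

```bash
python3 - <<'E'
from h import *
s=sensors.observe();c,M,t=cal("wrist");p,d=imaging.snapshot("wrist");print(s["clock"],s["position"],s["tcp_rot"],t)
P=pts(c,M,t,d);np.savez("w6.npz",p=p,d=d,M=M,t=t,P=P)
g=(255*(p[100:400,160:480]/255.)**.6).astype(np.uint8)
cv2.imwrite("pics/c6.png",cv2.resize(g,None,fx=2,fy=2,interpolation=cv2.INTER_CUBIC))
Q=P.reshape(-1,3);Q=Q[(np.hypot(Q[:,0]-.52,Q[:,1]+.264)<.06)]
for lo,hi in((.066,.074),(.039,.045)):
    q=Q[(Q[:,2]>lo)&(Q[:,2]<hi)][:,:2].astype(np.float32)
    print(len(q),np.median(q,0),cv2.minAreaRect(q),cv2.minEnclosingCircle(q))
E
```

```text
8.7 [ 0.52062743 -0.26263527  0.17959103] [-6.84450246e-04  6.56242572e-02  9.97843969e-01  6.33458370e-04] [ 0.44133101 -0.25403764  0.32216522]
1962 [ 0.51904047 -0.26598564] ((0.5209890604019165, -0.2660471498966217), (0.01396260503679514, 0.06149034574627876), 81.953369140625) ((0.5209693908691406, -0.2659553289413452), 0.031035076826810837)
7326 [ 0.51798457 -0.2616771 ] ((0.5211358070373535, -0.2661774754524231), (0.07895701378583908, 0.07906067371368408), 60.72907638549805) ((0.5204447507858276, -0.2654639184474945), 0.04073164612054825)
```

View pics/c6.png

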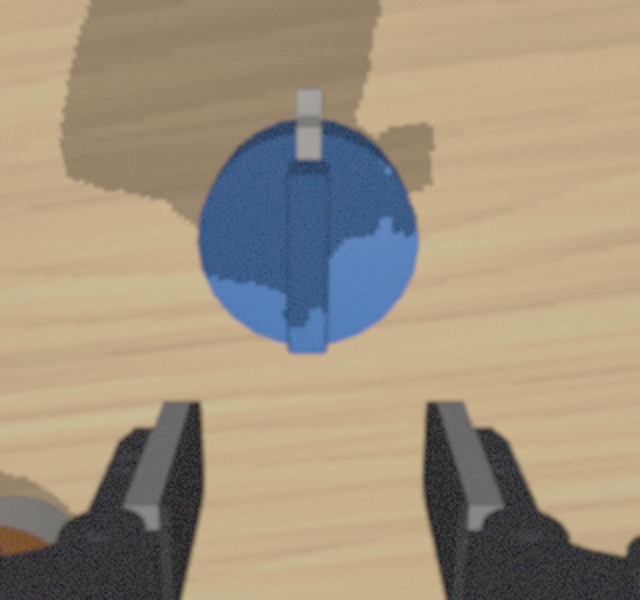

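The bar's top face fits as 14 x 61.5 mm, centred at (0.521, -0.266), thickness direction 82°. That matches the tool's closing line (82.4°), so I descend and grip.

Request:
jog_arm --moves '[[[0,-0.0025,-0.02],0],[[0,0,-0.03],0],[[0,0,-0.03],0],[[0,0,-0.03],0],[[0,0,-0.015],0],[[0,0,-0.0065],0],[[0,0,0],0],[[0,0,0],0],[[0,0,0],0]]'

```text
clock: 9.5
position: [0.5217, -0.2666, 0.0504]
tcp_rot: [0.001, 0.066, 0.998, -0.0]
contact_force: [-0.4, 0.2, -0.6]
width: 0.496
grip_force: 0.0
```

Request:
jog_arm --moves '[[[0,0,0],0],[[0,0,0],0],[[0,0,0],0],[[0,0,0],0],[[0,0,0],0],[[0,0,0],0],[[0,0,0],0],[[0,0,0],0]]' --hand 0 --grip_force 80

```text
clock: 10.17
position: [0.5211, -0.2665, 0.05]
tcp_rot: [0.001, 0.066, 0.998, -0.0]
contact_force: [-1.6, 2.0, 6.9]
width: 0.142
grip_force: 79.7
```

Request:
jog_arm --moves '[[[0,0,0.01],0],[[0,0,0.025],0],[[0,0,0.03],0],[[0,0,0.03],0],[[0,0,0.02],0],[[0,0,0.005],0],[[0,0,0],0],[[0,0,0],0]]'

```text
clock: 10.83
position: [0.5201, -0.2663, 0.1686]
tcp_rot: [-0.0, 0.066, 0.998, 0.0]
contact_force: [0.5, 0.6, -0.3]
width: 0.147
grip_force: 78.7
```

```bash
python3 - <<'E'
from h import *
s=sensors.observe();c,M,t=cal("wrist");p,d=imaging.snapshot("wrist");print(s["clock"],s["position"],s["tcp_rot"],t,s["joints"])
P=pts(c,M,t,d);np.savez("w7.npz",p=p,d=d,M=M,t=t,P=P)
cv2.imwrite("pics/c7.png",p)
s=s["position"];Q=P.reshape(-1,3);Q=Q[(np.hypot(Q[:,0]-s[0],Q[:,1]-s[1])<.06)]-s
h=np.histogram(Q[:,2],np.arange(-.06,.05,.004));print(h[0],h[1][:1])
q=Q[(Q[:,2]>-.012)&(Q[:,2]<.0)];A=np.c_[q[:,:2],np.ones(len(q))];print(np.linalg.lstsq(A,q[:,2],rcond=None)[0],np.median(q[:,2]))
E
```

```text
10.8333 [ 0.52008067 -0.26633122  0.16859416] [-2.46887209e-04  6.61769968e-02  9.97807859e-01  1.44195543e-04] [ 0.44066257 -0.25750698  0.31108641] [ 0.23245761  0.42905545  0.20752167  1.76578388 -0.10508648  0.95807046
  1.92061463]
[   0    0   28  176  681  228  243  270  280  303  321  354 8626 6209
  118  151  336  484  547 4354 2518  593  607  415 1086  789 2045] [-0.06]
[-0.0037415   0.00365294 -0.00815091] -0.00812174070917046
```

View pics/c7.png

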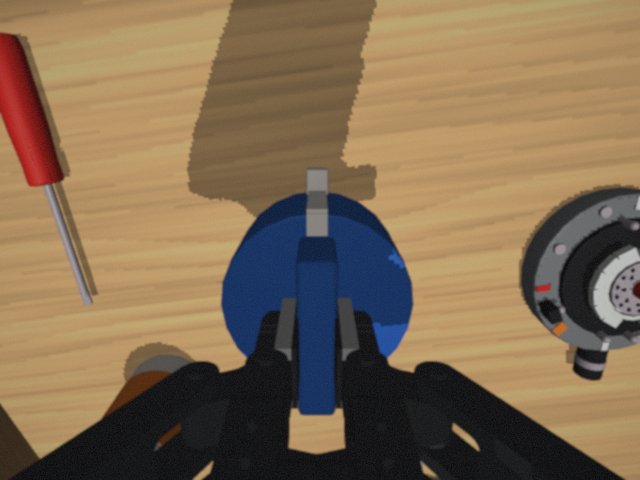

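The cap is gripped level by its bar, with the near ear at (317,200). Its top face is 8 mm below TCP, so home is at TCP z of about 0.080. Now I compute the offset to the housing axis.

```bash
python3 - <<'E'
from h import *
c=imaging.get_calibration("wrist")
z=np.load("w7.npz");P,p,t=z["P"],z["p"].astype(int),z["t"];s=np.array([.52008067,-.26633122,.16859416])
Q=P-s;m=(Q[...,2]>.016)&(Q[...,2]<.026)&(p[...,0]>p[...,2]+35)&(np.hypot(Q[...,0],Q[...,1])<.05)
m=cv2.morphologyEx(m.astype(np.uint8),cv2.MORPH_OPEN,np.ones((3,3)))>0
q=Q[m];print("bar",len(q),np.median(q[:,2]),cv2.minAreaRect(q[:,:2].astype(np.float32)))
m=(Q[...,2]>-.012)&(Q[...,2]<-.004)&(p[...,0]>p[...,2]+35);q=Q[m][:,:2]
# cap top outline: fit circle to hull points on near side
h=cv2.convexHull(q.astype(np.float32))[:,0];h=h[h[:,0]<.0]
A=np.c_[2*h,np.ones(len(h))];x=np.linalg.lstsq(A,(h**2).sum(1),rcond=None)[0];print("circle",x[:2],np.sqrt(x[2]+x[0]**2+x[1]**2))
z=np.load("w5.npz");M,t=z["M"],z["t"]
f=lambda x,y,h:onz(c,M,t,220+(x+.5)/4-.5,118+(y+.5)/4-.5,h)[:2]
r1,r2,w=f(703,340,.024),f(83,430,.024),f(389,63,.024);C=(r1+r2)/2
l,r=f(200,412,.044),f(580,412,.044);print("housing",C,(l+r)/2,np.linalg.norm(l-r),[np.degrees(np.arctan2(*(d[::-1]))) for d in(r2-r1,C-w)])
l,r,a,b=f(267,408,.045),f(514,408,.045),f(388,291,.045),f(388,525,.045);print("disc",(l+r)/2,(a+b)/2)
E
```

```text
bar 5842 0.019775978678631262 ((-0.0009925924241542816, -0.001539834775030613), (0.013875137083232403, 0.06134698539972305), 82.3823471069336)
circle [-0.00142103 -0.00133443] 0.038911062909564406
housing [ 0.59785555 -0.04306927] [ 0.59735856 -0.04307436] 0.06726134114891677 [np.float64(-88.9936174708816), np.float64(-7.288005137896429)]
disc [ 0.59636096 -0.0428547 ] [ 0.59679867 -0.04335616]
```

Request:
jog_arm --moves '[[[0.006,0.018,0],0],[[0.01,0.03,0],0],[[0.013,0.037,0],0],[[0.013,0.037,0],0],[[0.013,0.037,0],0],[[0.012,0.035,0],0],[[0.007,0.02,-0.01],0],[[0.004,0.011,-0.02],0],[[0,0,-0.015],0],[[0,0,0],0],[[0,0,0],0],[[0,0,0],0]]'

```text
clock: 11.88
position: [0.5983, -0.0425, 0.124]
tcp_rot: [-0.0, 0.067, 0.998, -0.0]
contact_force: [0.6, -0.5, -0.8]
width: 0.139
grip_force: 78.7
```

```bash
python3 - <<'E'
from h import *
for i in range(3):
    s=sensors.observe();c,M,t=cal("wrist");p,d=imaging.snapshot("wrist");print(s["clock"],s["position"],s["contact_force"],s["tcp_rot"])
P=pts(c,M,t,d);S=s["position"];pi=p.astype(int)
Q=P-S;m=(Q[...,2]>.016)&(Q[...,2]<.026)&(pi[...,0]>pi[...,2]+35)&(np.hypot(Q[...,0],Q[...,1])<.05)
m=cv2.morphologyEx(m.astype(np.uint8),cv2.MORPH_OPEN,np.ones((3,3)))>0
r=cv2.minAreaRect(Q[m][:,:2].astype(np.float32));print("bar",r,S[:2]+r[0])
# reds on deck
m=((pi[...,2]>pi[...,1]+60)&(pi[...,2]>pi[...,0]+60)&(abs(P[...,2]-.024)<.006)&(np.hypot(P[...,0]-.597,P[...,1]+.043)<.07)).astype(np.uint8)
n,l,st,ce=cv2.connectedComponentsWithStats(m)
for i in range(1,n):
    if st[i,4]>8: print(st[i],onz(c,M,t,*ce[i],.024)[:2])
np.savez("w8.npz",p=p,d=d,M=M,t=t,P=P)
# deck edge fit
m=(abs(P[...,2]-.024)<.004)&(np.hypot(P[...,0]-.597,P[...,1]+.043)<.08)
q=cv2.convexHull(P[m][:,:2].astype(np.float32))[:,0];q=q[np.hypot(q[:,0]-.597,q[:,1]+.043)>.06]
A=np.c_[2*q,np.ones(len(q))];x=np.linalg.lstsq(A,(q**2).sum(1),rcond=None)[0];print("deck",x[:2],np.sqrt(x[2]+x[0]**2+x[1]**2),len(q))
E
```

```text
11.8833 [ 0.59828264 -0.04253527  0.1239631 ] [ 0.63959113 -0.46553252 -0.79528697] [-3.73748154e-04  6.68061415e-02  9.97765869e-01 -2.64230614e-04]
11.9333 [ 0.59867758 -0.04256965  0.12452182] [ 0.97916109  0.6136912  -0.37044822] [ 2.19620422e-04  6.68745889e-02  9.97761349e-01 -1.77701355e-04]
11.9833 [ 0.59885853 -0.04251002  0.12480557] [ 0.15488036 -0.26073839 -1.22814118] [ 5.24443584e-04  6.68327115e-02  9.97764052e-01 -9.67037018e-05]
bar ((-0.0005104616284370422, -0.0017154812812805176), (0.01388840563595295, 0.06228703632950783), 81.83341979980469) [ 0.59834807 -0.0442255 ]
[383 161  10   6  24] [0.55926834 0.00365524]
[378 166   5   5   9] [ 0.56140457 -0.00084873]
[404 217  17  10 140] [0.59695284 0.01592381]
[218 244  16   9 108] [ 0.59892832 -0.10204874]
deck [ 0.59730152 -0.04299093] 0.06536589129854779 45
```

Request:
jog_arm --moves '[[[-0.001,0.0012,0],0.5],[[0,0,-0.008],0],[[0,0,-0.008],0],[[0,0,-0.006],0],[[0,0,-0.003],0],[[0,0,0],0],[[0,0,0],0],[[0,0,0],0]]'

```text
clock: 12.7
position: [0.5977, -0.0404, 0.0991]
tcp_rot: [0.0, 0.062, 0.998, 0.0]
contact_force: [-0.0, -0.6, -1.0]
width: 0.148
grip_force: 78.7
```

Request:
jog_arm --moves '[[[0,0,-0.002],0],[[0,0,-0.002],0],[[0,0,-0.002],0],[[0,0,-0.002],0],[[0,0,-0.002],0],[[0,0,0],0],[[0,0,0],0]]'

```text
clock: 13.28
position: [0.5975, -0.0408, 0.0888]
tcp_rot: [-0.0, 0.062, 0.998, -0.0]
contact_force: [0.7, -1.6, -2.1]
width: 0.148
grip_force: 78.5
```

The lugs have passed into the slots without resistance, so I continue down.

Request:
jog_arm --moves '[[[0,0,-0.002],0],[[0,0,-0.002],0],[[0,0,-0.002],0],[[0,0,-0.001],0],[[0,0,-0.001],0],[[0,0,0],0],[[0,0,0],0]]'

```text
clock: 13.87
position: [0.5976, -0.0406, 0.0809]
tcp_rot: [0.0, 0.062, 0.998, -0.0]
contact_force: [1.1, -3.8, -2.0]
width: 0.143
grip_force: 78.6
```

Request:
jog_arm --moves '[[[0,0,-0.001],0],[[0,0,-0.001],0],[[0,0,0],0],[[0,0,0],0]]'

```text
clock: 14.2
position: [0.5977, -0.0406, 0.0799]
tcp_rot: [0.0, 0.062, 0.998, 0.0]
contact_force: [-2.5, -2.5, 8.9]
width: 0.145
grip_force: 80.3
```

```bash
cat > chk.py <<'E'
from h import *
s=sensors.observe();c,M,t=cal("wrist");p,d=imaging.snapshot("wrist");print(s["clock"],s["position"],s["contact_force"],s["torque"])
P=pts(c,M,t,d);pi=p.astype(int);blue=(pi[...,0]>pi[...,2]+35);R0=np.hypot(P[...,0]-.597,P[...,1]+.043)
m=blue&(R0<.05)&(P[...,2]>.093)&(P[...,2]<.107)
m=cv2.morphologyEx(m.astype(np.uint8),cv2.MORPH_OPEN,np.ones((3,3)))>0
print("bar",cv2.minAreaRect(P[m][:,:2].astype(np.float32)),np.median(P[m][:,2]))
m=blue&(R0<.037)&(P[...,2]>.06)&(P[...,2]<.085);q=P[m];print("cap top z (home .072)",np.median(q[:,2]),np.linalg.lstsq(np.c_[q[:,:2]-[.597,-.043],np.ones(len(q))],q[:,2],rcond=None)[0])
E
python3 chk.py
```

```text
14.2 [ 0.59771146 -0.0405995   0.07993686] [-2.45179874 -2.54295347  8.89047336] [-0.834912    0.48998403  0.02174999]
bar ((0.5971572995185852, -0.04225620627403259), (0.01411808654665947, 0.062213584780693054), 82.87664031982422) 0.09969294163920997
cap top z (home .072) 0.07185784610126184 [-0.0256171   0.00361281  0.07177261]
```

The cap is home: top at 71.9 mm with 9 N on it. Now I turn it clockwise, checking part-way.

Request:
jog_arm --moves '[[[0,0,0],-2],[[0,0,0],-3],[[0,0,0],-3.5],[[0,0,0],-3.5],[[0.0003,-0.0003,0],-3.5],[[0,0,0],-3.5],[[0,0,0],-3.5],[[0.0003,-0.0003,0],-3.5],[[0,0,0],-3],[[0,0,0],-3],[[0,0,0],0],[[0,0,0],0]]'

```text
clock: 15.25
position: [0.5981, -0.041, 0.0799]
tcp_rot: [0.0, 0.335, 0.942, 0.0]
contact_force: [-2.8, -2.4, 9.4]
width: 0.143
grip_force: 80.3
```

```bash
python3 chk.py
```

```text
15.25 [ 0.59813386 -0.04101659  0.07991535] [-2.79622744 -2.42935837  9.44348547] [-0.83110135  0.74414659  0.05661416]
bar ((0.5975013375282288, -0.04177449643611908), (0.013959492556750774, 0.06153913214802742), 50.48453903198242) 0.09970966183924238
cap top z (home .072) 0.07185515634661907 [-0.0192867   0.01576471  0.07178345]
```

Request:
jog_arm --moves '[[[0,0,0],-2.5],[[0.0002,-0.0003,0],-3],[[0,0,0],-3],[[0,0,0],-2],[[0,0,0],-0.5],[[0,0,0],0],[[0,0,0],0],[[0,0,0],0],[[0,0,0],0],[[0,0,0],0],[[0,0,0],0]]'

```text
clock: 16.22
position: [0.5982, -0.0412, 0.0799]
tcp_rot: [0.0, 0.423, 0.906, 0.0]
contact_force: [-3.3, -2.0, 10.8]
width: 0.142
grip_force: 80.5
```

```bash
python3 chk.py; python3 - <<'E'
from h import *
c,M,t=cal("wrist");p,d=imaging.snapshot("wrist");P=pts(c,M,t,d);pi=p.astype(int);R0=np.hypot(P[...,0]-.597,P[...,1]+.043)
def ang(m,h):
    n,l,st,ce=cv2.connectedComponentsWithStats(m.astype(np.uint8))
    for i in range(1,n):
        if st[i,4]>15:
            q=onz(c,M,t,*ce[i],h)-[.597,-.043,0];print(st[i,4],np.hypot(*q[:2]),np.degrees(np.arctan2(q[1],q[0])))
on=(R0>.05)&(R0<.066)&(abs(P[...,2]-.024)<.006)
print("orange");ang(on&(pi[...,2]>pi[...,0]+50)&(pi[...,1]>pi[...,0]+25),.024)
print("white ear");ang((R0>.041)&(R0<.053)&(P[...,2]>.034)&(P[...,2]<.042)&(pi.max(2)-pi.min(2)<30)&(pi.min(2)>80),.038)
E
```

```text
16.2167 [ 0.5982184  -0.04123419  0.07990606] [-3.2748895  -1.96486887 10.83486295] [-0.75760196  0.83025378  0.16498735]
bar ((0.5978401899337769, -0.04160577803850174), (0.013986586593091488, 0.061307355761528015), 40.140567779541016) 0.09967730241962335
cap top z (home .072) 0.07184864964154028 [-0.01579196  0.01903126  0.07177772]
orange
376 0.058471564909172526 130.53657887863602
white ear
489 0.045927231315698466 128.29941545056005
78 0.05164954692950402 106.72449679911057
96 0.04628747363669396 142.93357436472635
133 0.04637479522013746 116.54998377066914
```

The bar has turned 42.7° and spring torque is about 0.15 N m, so the collar is near 0.70 rad. The cap is home, pressed and gripped.

```bash
python3 -c "
from workcell import manip
print(manip.sign_off())"
```

```text
the job is handed in; nothing more can be done
None
```

I handed the job in at about 16 s of the 54 s allowed: the disc lies flat in its seat, and the cap is home, still gripped, and turned about 0.745 rad, which puts the collar near 0.70 rad; the sign-off returned no verdict.

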